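# Dip a hand-held probe in the beaker and hang it back

## Task

Take the dip probe (the tool with the thick round handle, not the thin stirring rod) out of its tube stand and dip the tip of its stem about halfway down into the beaker for a moment, holding the probe upright and not pushing the beaker aside or over. Then put the probe back in the stand it came from, hanging upright with its disc resting on the tube's rim, and let go.

Things in the scene. Friction and masses are not known exactly. Their poses are not given: they have to be found in the camera images.
- probe_handle (a point): Centre of the dip probe's handle, where to grip it. Loose 80 g round tool, upright in a tube stand; z runs from tip to handle. White handle 24 mm across, from 30 mm below to 24 mm above this point; a narrower grey cap up to 30 mm above. Under it a grey disc 54 mm across, top 30, underside 36 mm below this point; then a steel stem 8 mm thick, 90 mm long.
- probe_tip (a point): Lower end of the dip probe's stem, on its axis, 126 mm below the handle's centre; 15 mm above the bench at the start. (The stirring rod, in a second identical stand, has a like stem and disc, but a bare steel handle only 8 mm thick with an 18 mm ball on top.)
- stand_mouth (a point): Centre of the open top of the tube stand that holds the probe at the start, 105 mm above the bench. Fixed upright aluminium tube, 37 mm outside, 30 mm inside, bore 93 mm deep, on a dark foot 68 mm across. With the probe home its disc rests on this rim: tip 90 mm below this point, handle's centre 36 mm above it.
- beaker_rim (a point): Centre of the mouth of the clear beaker, 68 mm above the bench. Loose, 60 g, round, about 57 mm across outside and 48 mm inside at the rim, inner floor 63 mm below this point. The wide low glass dish near by (82 mm across, 30 mm high) is not the beaker.
Things that resemble listed ones, but are neither listed nor needed, are in the scene too. What is shaped like the part that bears probe_handle but red is not meant.

How it is judged:
On the way:
1. the probe, held upright in the fingers, has the tip of its stem in the beaker, at least 20 mm below the rim (horizontal distance between probe_tip and beaker_rim below 0.024 m and z of probe_tip in the frame of beaker_rim below -0.02 m and angle between probe_tip's own z axis and vertical below 0.3 rad and contact force between the fingers and probe above 0.5 N), for 0.2 s.
At the end, for the whole second after the job is handed in: The probe hangs at rest in the stand it came from: its tip within 15 mm of the tube's axis and at least 84 mm below the mouth (disc on the rim), upright within 7 degrees; the beaker stands upright within 30 mm of where it was (horizontal distance between probe_tip and stand_mouth below 0.015 m and z of probe_tip in the frame of stand_mouth below -0.084 m and angle between each of probe_tip, beaker_rim's own z axis and vertical below 0.12 rad and linear speed of probe below 0.02 m/s and distance of beaker_rim from where it was at the start of the episode below 0.03 m); the robot touches nothing.
It fails at once if the beaker is pushed more than 30 mm or tipped over (distance of beaker_rim from where it was at the start of the episode above 0.03 m or angle between beaker_rim's own z axis and vertical above 0.35 rad).
It also fails if it takes over 45 s, if anything falls off the work surface, if the arm or the gripper's body presses on something with over 40 N, if the wrist force passes 120 N, or if a joint passes its speed limit or range.

## Robot

A 6-joint arm with a two-finger parallel gripper is mounted at the origin on a cart in front of the work surface, level with it; the furniture and walls round the work are solid. World frame = base frame: x ahead of the robot, y to its left, z up, the work surface at z = 0. Lengths are in m, angles in rad, forces in N, time in s.
With the tool pointing down it reaches from about 0.275 to 1 m from the base axis. Payload 8.4 kg.
Tool frame: the origin (TCP) lies between the finger pads; the fingertips stand ahead of it and the grasp point (between the pads) lies 5 mm behind it (env.tip_reach is the z of the fingertips in the tool frame, in m); z points along the fingers, y is the direction in which the jaws open and shut (so a half turn about z gives the same grasp; the last joint's range is limited). The gripper opens to 85 mm and grips with 20 to 120 N. Pads are 22 mm wide; open, the fingers measure 114 mm over their backs; the gripper's body (76 mm by 85 mm) begins 54 mm behind the grasp point. The pads swing forward as they close: fully open they stand 13 mm farther back than shut.
Start: joints at [-1.348, 0.353, 1.633, -0, 1.155, -0.002], TCP at [0.139, -0.609, 0.245] pointing down, gripper open.
Joint ranges: [-2.63, 2.63], [-0.92, 2.1], [0.06, 2.66], [-1.3, 4.44], [0, 2.69], [-3.02, 3.02]. Speed limits (rad/s): [2.22, 2.22, 2.79, 3.14, 3.14, 3.14].

## Interface

Orientations are given as [roll, pitch, yaw] about the fixed x, y, z axes, in that order (R = Rz(yaw) Ry(pitch) Rx(roll)).
In Python, from rig import env gives the robot as it stands.
- The arm moves only by the tool play_rows, never from a script. Its argument "series" is a list of rows, each a list of 7 numbers: the turn, a rotation vector about the tool's x, y, z in degrees, then the shift along the tool's x, y, z in m, then the opening, from 0 (shut) to 1 (fully open). A call has exactly 10 rows; each row shifts and turns the commanded pose from where the row before left it, along the tool's axes as they then stand; what a row does not reach is not made up. A row lasts 1/10 s, in which the tool goes at most 50 mm and 8.59 degrees, less where a joint would pass 70% of its speed; a pose out of reach is approached as far as the arm can. A call with a gripper value outside its range is refused whole. The fingers move at their own pace and stop on an object; "grip_force" is the grip in N (left out, the last holds). Time passes only in rows, so rows that do not move let the fingers close, or fill a call up. It gives the time, the measured TCP pose, the force and the opening at its end, in the units of the state.
- env.state(): the state, without advancing time (a new reading comes with each control period).
- env.grab_frame(name): name is "side" or "top" or "wrist"; returns (picture, depth): 400x640x3 uint8, blue, green, red; 400x640 float32, m along the optical axis (not along the pixel's ray), 0 where there is no reading.
- env.camera_info(name): a dict with "K" (3x3 intrinsics, pixels), "rvec" (rotation vector, rad) and "tvec" (3), from world to camera coordinates, as OpenCV has them; the wrist camera has in their place "mount" (4x4, takes a point from camera to tool coordinates, whose origin is the TCP and whose axes are the flange's). Camera axes: x right, y down, z forward; pixel columns grow to the right and rows downward; lengths in m; the calibration is good to about 2 mm. A picture is of the moment at which its call begins: read the wrist's pose just before it. camera_info takes no time and is no camera call.
- env.sign_off(): hands the job in, once; it reports no verdict.
Trained networks look in the newest picture that a camera, given by its name, has taken for a name from the list of things; names that differ only in an ending like _2 or _b are one class to them, and where a whole thing is asked for, a point or a joint stands for the part that bears it (a point fixed in the world has none). Each returns a list of dicts, best first, with "p" (0 to 1); they miss things now and then, are a little off and sometimes report something else, mostly with a low value. They report only what shows in the picture. A call takes as long as a camera call. They do not tell look-alikes from the thing itself.
- env.masks_of(camera, target): "mask" (400x640 bool, what is visible of it) and "box" ([left, top, right, bottom] in pixels, round what is visible of it).
- env.landmark_of(camera, target): "location" ([row, column] in pixels: a listed point, or the origin of a listed thing).
The state is a dict: "clock": time; "q": joint angles; "qd": joint speeds; "tau": joint torques, N m; "tcp_pos": TCP position; "orientation": TCP orientation; "ft_force": force on the tool from outside, world axes, zero at the start; "moment": the same for the moment, N m; "gripper_width": opening from 0.0 (shut) to 1.0 (fully open).
Only numpy, scipy, OpenCV 4.12 (cv2) and the standard library are available. Lean on these libraries where they do the work, as an engineer would, in place of code of your own. Each camera call takes 0.05 s, during which the arm holds its last target.

## Working session

There is one attempt and no reset: what is moved stays moved. The work goes in short steps, Python scripts to look and compute and a tool call to move; the robot and the scene stay as the last step left them, time stands still between calls to the robot, and variables do not carry over. Pictures are saved under pics/ and viewed, and the job is handed in when it is done.

Besides the shell and the picture viewer there is one more tool, called after "Emit:" by a JSON object that holds its "api" and its "payload", one argument or row to a line. play_rows: Moves the arm, as the interface text tells. Its arguments: {"type":"object","properties":{"series":{"type":"array"},"grip_force":{"type":"number"}},"required":["series"]}

```bash
mkdir -p pics; ls
python3 - <<'E'
from rig import env
import cv2
print(env.state(), env.tip_reach)
for c in ["side","top","wrist"]:
    im,d=env.grab_frame(c); cv2.imwrite(f"pics/{c}0.png",im)
    i=env.camera_info(c); print(c,i)
    for t in ["probe_handle","probe_tip","stand_mouth","beaker_rim"]:
        print(c,t,[(round(x["p"],2),[round(v) for v in x["location"]]) for x in env.landmark_of(c,t)])
E
```

```text
pics
{'clock': 0.0, 'q': array([-1.34840860e+00,  3.53638828e-01,  1.63414938e+00, -3.25716990e-05,
        1.15519036e+00, -2.38123204e-03]), 'qd': array([-1.03973989e-03, -4.34590459e-04, -5.35002648e-04, -2.33005095e-04,
       -4.01911121e-05, -1.83185852e-04]), 'tau': array([ 1.46666618e-03, -6.05248833e+01, -3.42068732e+01,  1.89991702e-04,
        9.44227329e-03, -1.94000182e-05]), 'tcp_pos': array([ 0.1392007 , -0.60882745,  0.24456096]), 'orientation': array([-3.14020667e+00,  2.64804077e-05,  2.24782149e-01]), 'ft_force': array([ 0.36326658,  0.70568486, -0.35197349]), 'moment': array([ 0.00081293, -0.03721673, -0.0289853 ]), 'gripper_width': 0.9997818844674266} 0.014
side {'K': array([[408.59939117,   0.        , 318.31183141],
       [  0.        , 408.59939117, 196.38035545],
       [  0.        ,   0.        ,   1.        ]]), 'rvec': array([ 1.9463682 , -0.27097664,  0.16835266]), 'tvec': array([-0.57530809,  0.12604209,  0.8366738 ])}
side probe_handle [(0.97, [166, 326]), (0.78, [221, 400])]
side probe_tip [(0.9, [283, 396])]
side stand_mouth [(0.69, [181, 321])]
sid
[... 375 characters left out ...]
be_tip [(0.57, [164, 414])]
top stand_mouth [(0.62, [180, 252])]
top beaker_rim [(0.81, [252, 233])]
wrist {'K': array([[340.85980748,   0.        , 322.93980659],
       [  0.        , 340.85980748, 204.35480137],
       [  0.        ,   0.        ,   1.        ]]), 'mount': array([[ 7.76921406e-04, -9.45069105e-01, -3.26869674e-01,
         8.43247259e-02],
       [ 9.99999682e-01,  7.92425126e-04,  8.57364790e-05,
        -6.43233817e-04],
       [ 1.77992845e-04, -3.26869637e-01,  9.45069420e-01,
        -1.28819153e-01],
       [ 0.00000000e+00,  0.00000000e+00,  0.00000000e+00,
         1.00000000e+00]])}
wrist probe_handle []
wrist probe_tip []
wrist stand_mouth []
wrist beaker_rim []
```

View pics/side0.png

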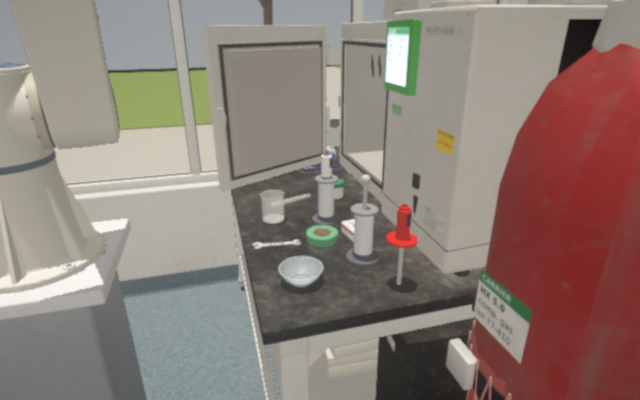

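View pics/top0.png

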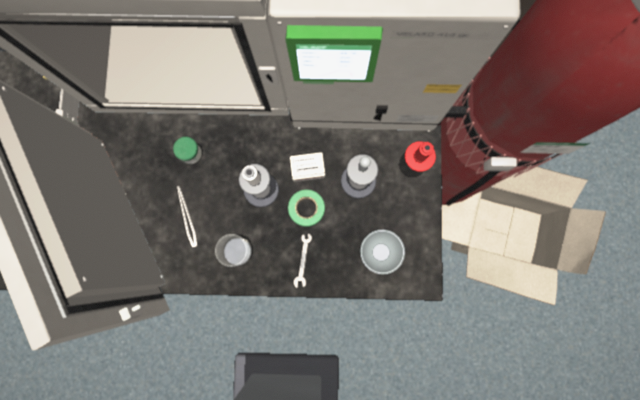

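```bash
cat > h.py <<'E'
from rig import env
import cv2, numpy as np
from scipy.spatial.transform import Rotation as Ro
def cam(c):
    i=env.camera_info(c); K=i["K"]
    if c=="wrist":
        s=env.state(); T=np.eye(4); T[:3,:3]=Ro.from_euler("xyz",s["orientation"]).as_matrix(); T[:3,3]=s["tcp_pos"]
        M=T@i["mount"]
    else:
        R=cv2.Rodrigues(i["rvec"])[0]; M=np.eye(4); M[:3,:3]=R.T; M[:3,3]=-R.T@i["tvec"]
    return K,M
def ray(K,M,r,c):
    d=np.linalg.inv(K)@[c,r,1]; return M[:3,3],M[:3,:3]@d
def onz(K,M,r,c,z):
    o,d=ray(K,M,r,c); return o+d*(z-o[2])/d[2]
def cloud(K,M,D):
    v,u=np.mgrid[:400,:640]; P=np.stack([(u-K[0,2])/K[0,0]*D,(v-K[1,2])/K[1,1]*D,D],-1)
    return P@M[:3,:3].T+M[:3,3]
def proj(K,M,p):
    q=M[:3,:3].T@(np.asarray(p)-M[:3,3]); q=K@q; return q[1]/q[2],q[0]/q[2]
E
python3 - <<'E'
from h import *
out=[]
for c in ["side","top"]:
    K,M=cam(c); im,D=env.grab_frame(c); P=cloud(K,M,D); np.save(f"P{c}.npy",P)
    print(c,"cam at",M[:3,3])
    for t,z in [("probe_handle",.141),("stand_mouth",.105),("beaker_rim",.068)]:
        for x in env.landmark_of(c,t):
            print(t,round(x["p"],2),x["location"],onz(K,M,*x["location"],z).round(3))
    for x in env.masks_of(c,"probe_handle")+env.masks_of(c,"beaker_rim"):
        m=x["mask"]&(D>0); print(round(x["p"],2),x["box"],np.median(P[m],0).round(3),P[m].min(0).round(3),P[m].max(0).round(3))
P=np.load("Ptop.npy")
for r,c in [(55,335),(120,300),(110,150),(20,150),(100,30),(200,30),(280,100),(320,60),(120,450),(165,450),(150,185),(215,187),(165,362),(290,430),(250,382),(155,420),(128,350)]: print((r,c),P[r,c].round(3))
E
```

```text
side cam at [ 0.36441337 -0.85406984  0.42971695]
probe_handle 0.83 [166.2, 327.3] [ 0.616 -0.011  0.141]
probe_handle 0.8 [219.8, 403.1] [ 0.654 -0.313  0.141]
stand_mouth 0.72 [179.1, 323.1] [0.611 0.005 0.105]
beaker_rim 0.95 [195.0, 272.4] [0.495 0.033 0.068]
0.78 [384.6, 205.5, 418.1, 286.5] [ 0.664 -0.297  0.097] [ 0.641 -0.318  0.001] [ 0.69  -0.261  0.156]
0.61 [313.5, 151.4, 338.6, 182.6] [ 0.615 -0.008  0.124] [ 0.591 -0.029 -0.005] [0.785 0.495 0.171]
0.76 [257.2, 188.9, 284.5, 223.0] [0.493 0.023 0.043] [ 0.467  0.013 -0.003] [0.524 0.253 0.068]
top cam at [ 0.46312746 -0.12687784  0.95516645]
probe_handle 0.89 [171.8, 248.0] [0.623 0.006 0.141]
probe_handle 0.71 [150.4, 421.4] [ 0.666 -0.284  0.141]
probe_handle 0.47 [180.4, 251.4] [ 0.608 -0.     0.141]
stand_mouth 0.8 [182.0, 253.1] [0.612 0.002 0.105]
beaker_rim 0.91 [251.8, 234.2] [0.491 0.036 0.068]
0.75 [237.9, 161.5, 272.7, 193.4] [ 0.613 -0.004  0.112] [ 0.593 -0.026 -0.002] [0.669 0.027 0.175]
0.72 [403.2, 139.1, 437.3, 174.0] [ 0.662 -0.285  0.097] [ 0.642 -0.315 -0.004] [ 0.695 -0.263  0.159]
0.69 [219.4, 237.8, 253.9, 265.3] [0.496 0.05  0.011] [ 0.467  0.015 -0.002] [0.523 0.071 0.072]
(55, 335) [ 0.712 -0.133  0.406]
(120, 300) [ 0.731 -0.075  0.086]
(110, 150) [0.758 0.216 0.044]
(20, 150) [0.755 0.09  0.4  ]
(100, 30) [0.683 0.283 0.308]
(200, 30) [0.535 0.22  0.386]
(280, 100) [0.443 0.155 0.329]
(320, 60) [0.402 0.159 0.409]
(120, 450) [ 0.811 -0.405 -0.147]
(165, 450) [ 0.731 -0.434 -0.265]
(150, 185) [0.681 0.143 0.045]
(215, 187) [ 0.562  0.145 -0.003]
(165, 362) [ 0.631 -0.182  0.177]
(290, 430) [ 0.431 -0.326  0.002]
(250, 382) [ 0.504 -0.235  0.005]
(155, 420) [ 0.659 -0.283  0.136]
(128, 350) [ 0.744 -0.17   0.001]
```

Run:
```python
import cv2
a=cv2.imread("pics/side0.png")[130:280,240:440]; b=cv2.imread("pics/top0.png")[120:280,160:460]
cv2.imwrite("pics/cs.png",cv2.resize(a,None,fx=4,fy=4)); cv2.imwrite("pics/ct.png",cv2.resize(b,None,fx=2.6,fy=2.6))
```

```text
(no output)
```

View pics/cs.png

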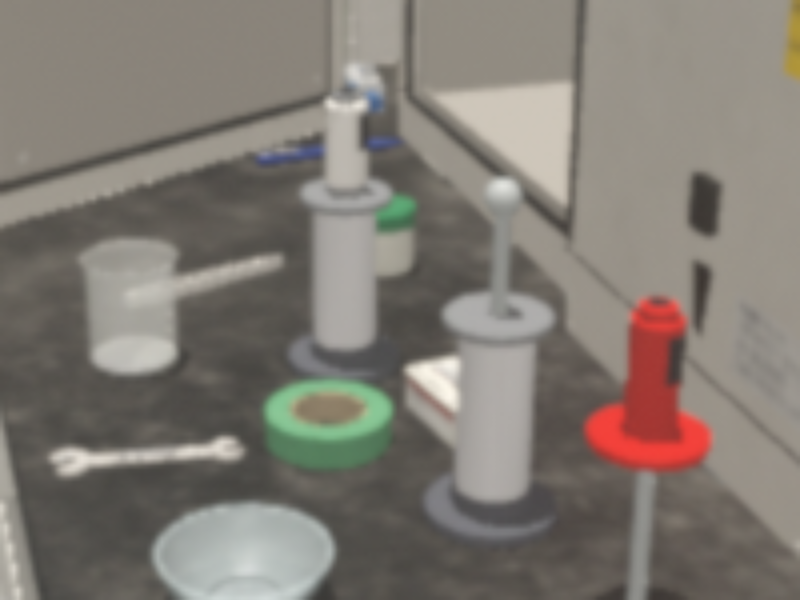

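View pics/ct.png

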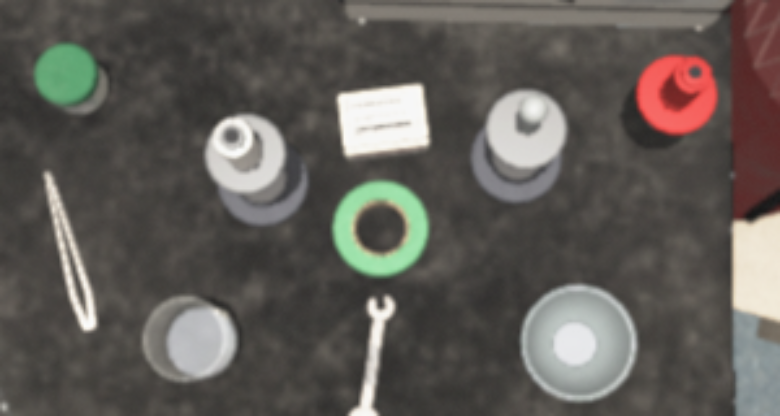

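Candidates for the probe in the top image are the white handle at (250,174), the thin rod with a ball at (365,163) and the red look-alike at (421,150). I choose the white one, which is at (327,166) in the side image. In the crops it has a white handle and a grey cap and hangs in a tube stand. The beaker is at top (233,252), and the dish at (382,252) isn't it. I'll turn the wrist so the camera faces the base, then go to a viewpoint.

Emit:
{"api": "play_rows", "payload": {
  "series": [
    [0,0,-8.36,0,0,-0.0085,1],
    [0,0,-8.36,0,0,-0.0085,1],
    [0,0,-8.36,0,0,-0.0085,1],
    [0,0,-8.36,0,0,-0.0085,1],
    [0,0,-8.36,0,0,-0.0085,1],
    [0,0,-8.36,0,0,-0.0085,1],
    [0,0,-8.36,0,0,-0.0085,1],
    [0,0,-8.36,0,0,-0.0085,1],
    [0,0,-8.36,0,0,-0.0085,1],
    [0,0,-8.36,0,0,-0.0085,1]
  ]
}}

```text
clock: 2.35
tcp_pos: [0.1393, -0.6092, 0.3306]
orientation: [-3.142, -0.0, 1.69]
ft_force: [0.2, 0.0, -0.5]
gripper_width: 0.998
```

Emit:
{"api": "play_rows", "payload": {
  "series": [
    [0,0,0,0.0292,0.0215,0,1],
    [0,0,0,0.0292,0.0215,0,1],
    [0,0,0,0.0292,0.0215,0,1],
    [0,0,0,0.0292,0.0215,0,1],
    [0,0,0,0.0292,0.0215,0,1],
    [0,0,0,0.0292,0.0215,0,1],
    [0,0,0,0.0292,0.0215,0,1],
    [0,0,0,0.0292,0.0215,0,1],
    [0,0,0,0.0292,0.0215,0,1],
    [0,0,0,0.0292,0.0215,0,1]
  ]
}}

```text
clock: 3.35
tcp_pos: [0.3205, -0.2936, 0.3305]
orientation: [3.141, 0.0, 1.684]
ft_force: [0.9, -0.5, -0.5]
gripper_width: 1.0
```

Emit:
{"api": "play_rows", "payload": {
  "series": [
    [0,0,0,0.0292,0.0215,0,1],
    [0,0,0,0.0292,0.0215,0,1],
    [0,0,0,0.0292,0.0215,0,1],
    [0,0,0,0.0292,0.0215,0,1],
    [0,0,0,0.0292,0.0215,0,1],
    [0,0,0,0.0292,0.0215,0,1],
    [0,0,0,0.0292,0.0215,0,1],
    [0,0,0,0.0292,0.0215,0,1],
    [0,0,0,0.0292,0.0215,0,1],
    [0,0,0,0.0292,0.0215,0,1]
  ]
}}

```text
clock: 4.35
tcp_pos: [0.5012, 0.021, 0.3305]
orientation: [3.141, 0.0, 1.684]
ft_force: [-0.1, -0.0, -1.2]
gripper_width: 1.003
```

Emit:
{"api": "play_rows", "payload": {
  "series": [
    [0,0,-8.36,0,0,0,1],
    [0,0,-8.36,0,0,0,1],
    [0,0,-8.36,0,0,0,1],
    [0,0,-8.36,0,0,0,1],
    [0,0,-8.36,0,0,0,1],
    [0,0,-8.36,0,0,0,1],
    [0,0,-8.36,0,0,0,1],
    [0,0,-8.36,0,0,0,1],
    [0,0,-8.36,0,0,0,1],
    [0,0,-8.36,0,0,0,1]
  ]
}}

```text
clock: 5.35
tcp_pos: [0.5006, 0.0195, 0.3304]
orientation: [3.142, 0.0, -3.134]
ft_force: [-1.1, 0.9, -0.2]
gripper_width: 0.997
```

```bash
cat > fit.py <<'E'
from h import *
from scipy.optimize import least_squares
def circ(p,r):
    f=lambda x:np.hypot(p[:,0]-x[0],p[:,1]-x[1])-r
    return least_squares(f,p.mean(0)[:2],loss="soft_l1",f_scale=.001)
E
python3 - <<'E'
from fit import *
K,M=cam("wrist"); im,D=env.grab_frame("wrist"); cv2.imwrite("pics/w1.png",im); P=cloud(K,M,D); np.save("Pw1.npy",P)
for t,z in [("probe_handle",.141),("stand_mouth",.105),("beaker_rim",.068)]:
    for x in env.landmark_of("wrist",t): print(t,round(x["p"],2),x["location"],onz(K,M,*x["location"],z).round(4))
for n,Q in [("w",P),("top",np.load("Ptop.npy")),("side",np.load("Pside.npy"))]:
    near=np.hypot(Q[...,0]-.613,Q[...,1])<.045
    for nm,lo,hi,r in [("tube",.02,.095,.0185),("handle",.118,.16,.012),("disc",.103,.114,None)]:
        s=near&(Q[...,2]>lo)&(Q[...,2]<hi); p=Q[s]
        if nm=="handle" or nm=="tube": p=p[np.hypot(p[:,0]-.613,p[:,1])<.03]
        if len(p)<15: print(n,nm,len(p)); continue
        if r: f=circ(p,r); print(n,nm,len(p),f.x.round(4),np.abs(f.fun).mean().round(4))
        else: print(n,nm,len(p),((p.min(0)+p.max(0))/2).round(4),p.max(0)-p.min(0),np.median(p[:,2]))
    s=(np.hypot(Q[...,0]-.494,Q[...,1]-.04)<.04)&(Q[...,2]>.01)&(Q[...,2]<.075); p=Q[s]
    print(n,"beaker",len(p),p.min(0).round(3),p.max(0).round(3)); f=circ(p,.0275); print(f.x.round(4),np.abs(f.fun).mean().round(4))
E
```

```text
probe_handle 0.96 [309.6, 56.1] [ 0.6515 -0.2734  0.141 ]
probe_handle 0.66 [283.6, 307.4] [0.6162 0.0045 0.141 ]
beaker_rim 0.96 [157.6, 343.4] [0.4937 0.0439 0.068 ]
w tube 582 [0.6155 0.0028] 0.0003
w handle 445 [0.6166 0.0013] 0.0003
w disc 976 [0.6139 0.0016 0.1096] [0.04971571 0.05342815 0.00848906] 0.11107538153158553
w beaker 1075 [0.466 0.016 0.01 ] [0.522 0.071 0.07 ]
[0.4924 0.0429] 0.0014
top tube 76 [0.6166 0.0027] 0.0003
top handle 81 [0.6178 0.001 ] 0.0003
top disc 463 [6.172e-01 5.000e-04 1.101e-01] [0.05170845 0.05293421 0.00772631] 0.11113379186122496
top beaker 459 [0.467 0.015 0.01 ] [0.523 0.071 0.072]
[0.495  0.0417] 0.0014
side tube 454 [0.6166 0.0031] 0.001
side handle 177 [0.6177 0.0014] 0.0011
side disc 151 [ 0.6167 -0.0025  0.109 ] [0.05140136 0.0535891  0.00943332] 0.10920698086506864
side beaker 643 [0.467 0.013 0.01 ] [0.523 0.072 0.068]
[0.4954 0.0441] 0.0014
```

View pics/w1.png

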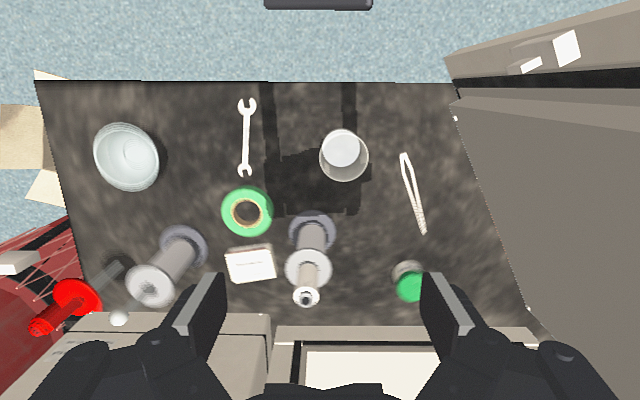

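The wrist view shows the white probe at (305,290), hanging over its stand foot at (312,230), and the beaker at (343,157). The three cameras agree within about 2 mm:

| Item | x (m) | y (m) |
|---|---|---|
| Handle | 0.617 | 0.001 |
| Tube | 0.616 | 0.003 |
| Beaker | 0.494 | 0.043 |

Next I'll move above the handle.

Emit:
{"api": "play_rows", "payload": {
  "series": [
    [0,0,0,-0.0291,-0.0048,0,1],
    [0,0,0,-0.0291,-0.0048,0,1],
    [0,0,0,-0.0291,-0.0048,0,1],
    [0,0,0,-0.0291,-0.0048,0,1],
    [0,0,0,0,0,0.0185,1],
    [0,0,0,0,0,0.0185,1],
    [0,0,0,0,0,0.0185,1],
    [0,0,0,0,0,0.0185,1],
    [0,0,0,0,0,0.0185,1],
    [0,0,0,0,0,0.0185,1]
  ]
}}

```text
clock: 6.55
tcp_pos: [0.6171, 0.0005, 0.2185]
orientation: [-3.142, 0.0, 3.139]
ft_force: [0.4, -0.2, 0.1]
gripper_width: 0.997
```

Run:
```python
from h import *
s=env.state(); print(s["tcp_pos"],s["orientation"],s["q"])
im,_=env.grab_frame("side"); im2,_=env.grab_frame("top")
cv2.imwrite("pics/a1.png",np.hstack([cv2.resize(im[60:280,200:440],(400,366)),cv2.resize(im2[80:300,130:370],(400,366))]))
```

```text
[6.17110627e-01 4.59591178e-04 2.18519610e-01] [-3.14158734e+00  5.63632127e-05  3.13880592e+00] [-1.68307288e-03  3.66590864e-01  1.67689830e+00 -6.04071104e-06
  1.09804714e+00 -1.56968992e+00]
```

View pics/a1.png

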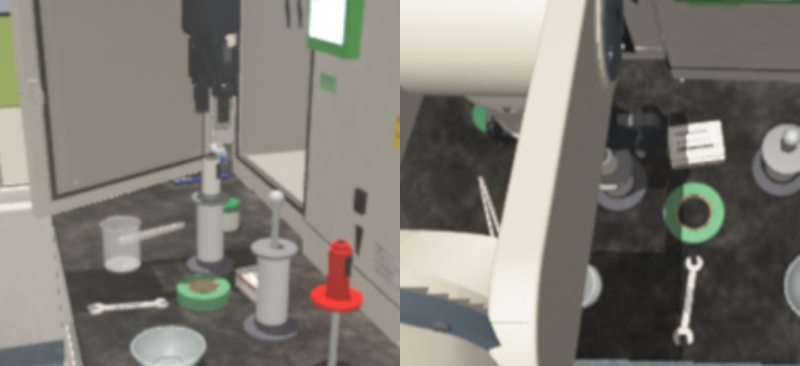

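Emit:
{"api": "play_rows", "payload": {
  "series": [
    [0,0,0,0,0.0007,0.0134,1],
    [0,0,0,0,0,0.0134,1],
    [0,0,0,0,0,0.0134,1],
    [0,0,0,0,0,0.0134,1],
    [0,0,0,0,0,0.0134,1],
    [0,0,0,0,0,0.0134,1],
    [0,0,0,0,0,0,1],
    [0,0,0,0,0,0,0.6],
    [0,0,0,0,0,0,0.4],
    [0,0,0,0,0,0,0.3]
  ],
  "grip_force": 40
}}

```text
clock: 7.65
tcp_pos: [0.6176, 0.0012, 0.1396]
orientation: [-3.142, 0.001, -3.14]
ft_force: [-1.1, -0.0, 0.6]
gripper_width: 0.515
```

Emit:
{"api": "play_rows", "payload": {
  "series": [
    [0,0,0,0,0,0,0.15],
    [0,0,0,0,0,0,0],
    [0,0,0,0,0,0,0],
    [0,0,0,0,0,0,0],
    [0,0,0,0,0,0,0],
    [0,0,0,0,0,0,0],
    [0,0,0,0,0,0,0],
    [0,0,0,0,0,0,0],
    [0,0,0,0,0,0,0],
    [0,0,0,0,0,0,0]
  ]
}}

```text
clock: 8.65
tcp_pos: [0.6174, 0.0012, 0.1395]
orientation: [3.142, 0.001, -3.14]
ft_force: [-0.4, 0.3, 4.8]
gripper_width: 0.272
```

Emit:
{"api": "play_rows", "payload": {
  "series": [
    [0,0,0,0,0,-0.004,0],
    [0,0,0,0,0,-0.01,0],
    [0,0,0,0,0,-0.014,0],
    [0,0,0,0,0,-0.016,0],
    [0,0,0,0,0,-0.016,0],
    [0,0,0,0,0,-0.016,0],
    [0,0,0,0,0,-0.016,0],
    [0,0,0,0,0,-0.014,0],
    [0,0,0,0,0,-0.01,0],
    [0,0,0,0,0,-0.004,0]
  ]
}}

```text
clock: 9.65
tcp_pos: [0.6176, 0.0012, 0.2605]
orientation: [3.142, 0.002, -3.14]
ft_force: [-0.8, -0.1, -0.9]
gripper_width: 0.271
```

Run:
```python
from fit import *
s=env.state(); print(s["tcp_pos"],s["orientation"],s["gripper_width"],s["ft_force"])
im,D=env.grab_frame("side"); K,M=cam("side"); P=cloud(K,M,D)
c=s["tcp_pos"]
for nm,lo,hi in [("stemlow",c[2]-.115,c[2]-.09),("stemhi",c[2]-.07,c[2]-.045)]:
    q=(np.hypot(P[...,0]-c[0],P[...,1]-c[1])<.025)&(P[...,2]>lo)&(P[...,2]<hi); p=P[q]; print(nm,len(p))
    if len(p)>5: f=circ(p,.004); print(f.x,np.abs(f.fun).mean())
for x in env.landmark_of("side","probe_tip")+env.landmark_of("side","probe_handle"): print(x)
cv2.imwrite("pics/a2.png",cv2.resize(im[60:260,220:440],(770,700))[:600])
```

```text
[0.61755509 0.00118903 0.26046337] [ 3.14159050e+00  1.81694729e-03 -3.14019437e+00] 0.2708714956185741 [-0.80477468 -0.1028287  -0.90304366]
stemlow 41
[0.61758032 0.00069006] 0.0009017376512802672
stemhi 45
[0.61787284 0.00107509] 0.0007454322856185737
{'location': [281.7, 399.5], 'p': 0.91}
{'location': [167.2, 327.1], 'p': 0.87}
{'location': [179.7, 324.0], 'p': 0.64}
{'location': [219.6, 404.9], 'p': 0.85}
{'location': [111.2, 324.8], 'p': 0.65}
```

View pics/a2.png

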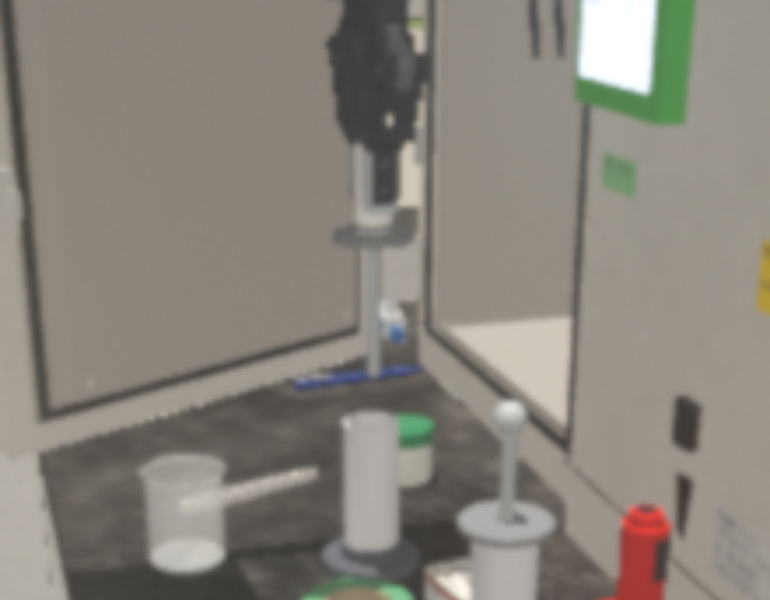

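The side view shows the probe out of the tube, hanging straight, with its tip at about (327,167) in the full frame. Next it goes over the beaker.

Emit:
{"api": "play_rows", "payload": {
  "series": [
    [0,0,0,0.006,0.002,0,0],
    [0,0,0,0.013,0.004,0,0],
    [0,0,0,0.017,0.006,0,0],
    [0,0,0,0.017,0.006,0,0],
    [0,0,0,0.017,0.006,0,0],
    [0,0,0,0.017,0.006,0,0],
    [0,0,0,0.017,0.006,0,0],
    [0,0,0,0.013,0.004,0,0],
    [0,0,0,0.006,0.002,0,0],
    [0,0,0,0,0,0,0]
  ]
}}

```text
clock: 10.8
tcp_pos: [0.4933, 0.0432, 0.2589]
orientation: [3.142, -0.0, -3.14]
ft_force: [-0.2, 0.1, -0.5]
gripper_width: 0.269
```

Emit:
{"api": "play_rows", "payload": {
  "series": [
    [0,0,0,0,0,0.005,0],
    [0,0,0,0,0,0.01,0],
    [0,0,0,0,0,0.014,0],
    [0,0,0,0,0,0.015,0],
    [0,0,0,0,0,0.015,0],
    [0,0,0,0,0,0.015,0],
    [0,0,0,0,0,0.014,0],
    [0,0,0,0,0,0.01,0],
    [0,0,0,0,0,0.005,0],
    [0,0,0,0,0,0,0]
  ]
}}

```text
clock: 11.8
tcp_pos: [0.4937, 0.0429, 0.155]
orientation: [-3.141, -0.001, -3.14]
ft_force: [-0.1, 0.6, -0.8]
gripper_width: 0.265
```

Run:
```python
from fit import *
s=env.state(); print(s["tcp_pos"],s["orientation"],s["gripper_width"],s["ft_force"])
im,D=env.grab_frame("side"); K,M=cam("side")
print("proj tip",proj(K,M,s["tcp_pos"]-[0,0,.1245]))
cv2.imwrite("pics/a3.png",cv2.resize(im[100:260,190:400],(787,600)))
```

```text
[0.49373661 0.0428959  0.15501988] [-3.14148945e+00 -1.46813728e-03 -3.14036115e+00] 0.26511470517552604 [-0.0919723   0.56381863 -0.83816656]
proj tip (np.float64(207.95823774874586), np.float64(272.08488123313293))
```

View pics/a3.png

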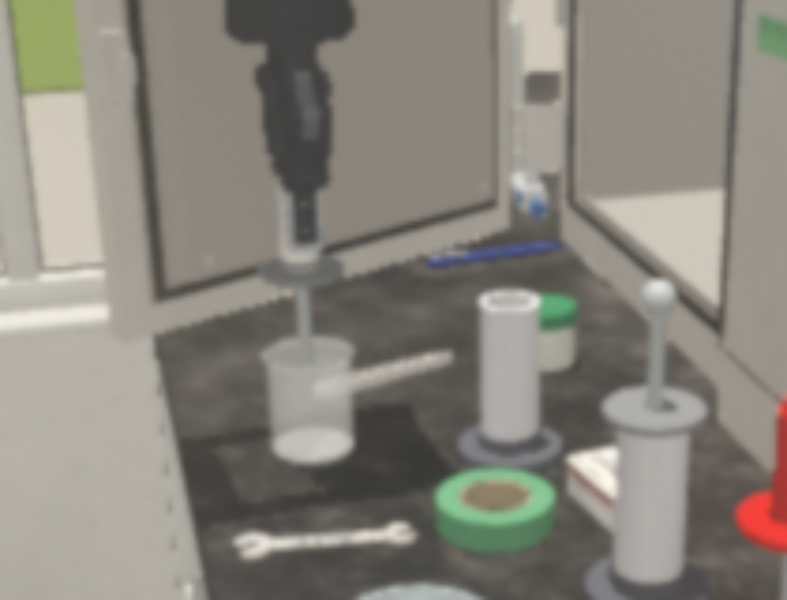

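Run:
```python
from fit import *
s=env.state(); c=s["tcp_pos"]
im,D=env.grab_frame("side"); K,M=cam("side"); P=cloud(K,M,D)
q=(np.hypot(P[...,0]-c[0],P[...,1]-c[1])<.032)&(P[...,2]>.07)&(P[...,2]<.16)
for z in np.arange(.07,.16,.005):
    w=q&(P[...,2]>=z)&(P[...,2]<z+.005); print(round(z,3),w.sum(), np.ptp(P[w][:,0]).round(3) if w.any() else 0)
cv2.imwrite("pics/a4.png",cv2.resize(im[165:230,245:300],(508,600),interpolation=cv2.INTER_CUBIC))
im2,D2=env.grab_frame("wrist");cv2.imwrite("pics/w2.png",im2)
print(env.landmark_of("side","probe_tip"))
```

```text
0.07 6 0.007
0.075 7 0.004
0.08 5 0.005
0.085 7 0.005
0.09 5 0.005
0.095 6 0.005
0.1 7 0.006
0.105 9 0.007
0.11 1 0.0
0.115 0 0
0.12 49 0.053
0.125 97 0.05
0.13 25 0.023
0.135 15 0.02
0.14 22 0.023
0.145 19 0.023
0.15 25 0.023
0.155 26 0.024
[{'location': [284.8, 397.3], 'p': 0.96}]
```

View pics/a4.png

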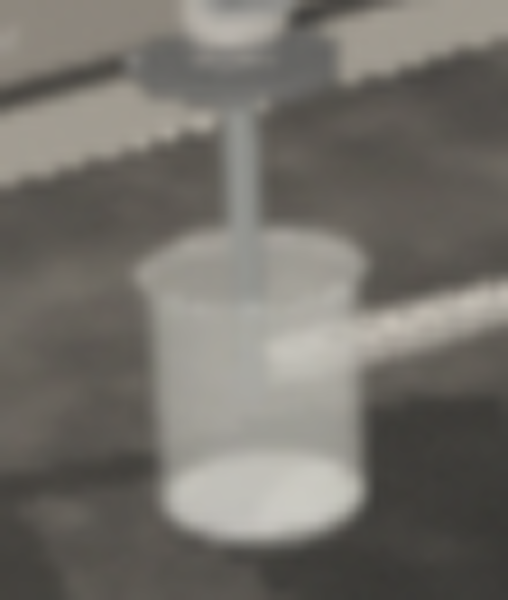

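View pics/w2.png

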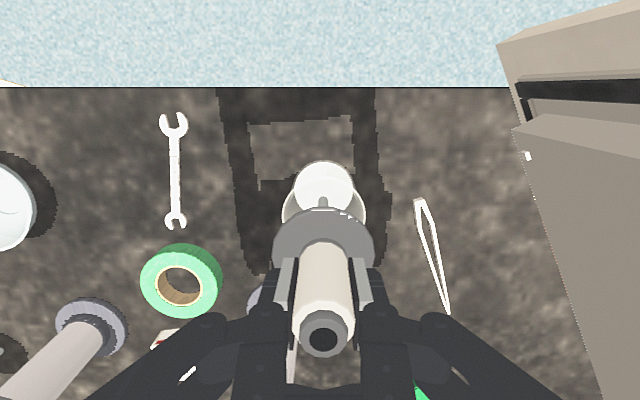

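The stem is inside the beaker, faintly visible through the glass. The disc is at z≈0.123, so the tip is at about 0.032. The beaker hasn't moved. I'll lift the probe out and carry it back over the stand.

Emit:
{"api": "play_rows", "payload": {
  "series": [
    [0,0,0,0,0,-0.005,0],
    [0,0,0,0,0,-0.01,0],
    [0,0,0,0,0,-0.014,0],
    [0,0,0,0,0,-0.015,0],
    [0,0,0,0,0,-0.015,0],
    [0,0,0,0,0,-0.015,0],
    [0,0,0,0,0,-0.014,0],
    [0,0,0,0,0,-0.01,0],
    [0,0,0,0,0,-0.005,0],
    [0,0,0,0,0,0,0]
  ]
}}

```text
clock: 13.0
tcp_pos: [0.4943, 0.043, 0.2597]
orientation: [3.141, 0.001, -3.14]
ft_force: [0.2, -0.0, -1.4]
gripper_width: 0.269
```

Emit:
{"api": "play_rows", "payload": {
  "series": [
    [0,0,0,-0.006,-0.002,0,0],
    [0,0,0,-0.013,-0.004,0,0],
    [0,0,0,-0.017,-0.006,0,0],
    [0,0,0,-0.017,-0.006,0,0],
    [0,0,0,-0.017,-0.006,0,0],
    [0,0,0,-0.017,-0.006,0,0],
    [0,0,0,-0.017,-0.006,0,0],
    [0,0,0,-0.013,-0.003,0,0],
    [0,0,0,-0.006,-0.002,0,0],
    [0,0,0,0,0,0,0]
  ]
}}

```text
clock: 14.0
tcp_pos: [0.6177, 0.0019, 0.2582]
orientation: [-3.142, -0.001, -3.14]
ft_force: [0.5, -0.8, -1.6]
gripper_width: 0.271
```

Run:
```python
from fit import *
s=env.state(); c=s["tcp_pos"];print(c,s["orientation"])
for n in ["side","wrist"]:
    K,M=cam(n); im,D=env.grab_frame(n);  P=cloud(K,M,D)
    for nm,lo,hi,r in [("stemlow",c[2]-.12,c[2]-.09,.004),("stemhi",c[2]-.07,c[2]-.045,.004),("tube",.02,.095,.0185)]:
        q=(np.hypot(P[...,0]-c[0],P[...,1]-c[1])<.03)&(P[...,2]>lo)&(P[...,2]<hi); p=P[q]
        if len(p)>5: f=circ(p,r); print(n,nm,len(p),f.x.round(4),np.abs(f.fun).mean().round(4))
    q=(np.hypot(P[...,0]-.494,P[...,1]-.043)<.05)&(P[...,2]>.01)&(P[...,2]<.075); p=P[q];f=circ(p,.0275);print("beaker",f.x)
    if n=="side":
        w=(np.hypot(P[...,0]-c[0],P[...,1]-c[1])<.01)&(P[...,2]>.115); print("tip z",P[w][:,2].min(), c[2]-.1245)
        cv2.imwrite("pics/a5.png",cv2.resize(im[100:260,220:430],(787,600)))
```

```text
[0.61765056 0.0019376  0.25823577] [-3.14158484e+00 -7.32662746e-04 -3.14047450e+00]
side stemlow 38 [0.6179 0.0015] 0.001
side stemhi 38 [0.6181 0.002 ] 0.0009
side tube 461 [0.6165 0.0032] 0.001
beaker [0.49538142 0.04399183]
tip z 0.1340303242413896 0.13373577366761807
wrist stemlow 96 [0.6157 0.0024] 0.0001
wrist tube 1095 [0.6122 0.0026] 0.0019
beaker [0.49536838 0.04213318]
```

View pics/a5.png

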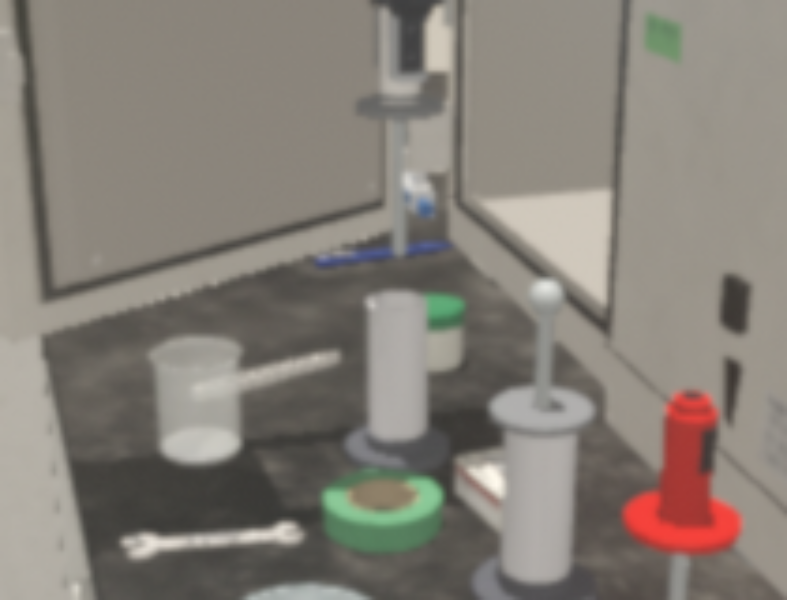

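Emit:
{"api": "play_rows", "payload": {
  "series": [
    [0,0,0,0.0013,0.001,0,0],
    [0,0,0,0,0,0.01,0],
    [0,0,0,0,0,0.015,0],
    [0,0,0,0,0,0.017,0],
    [0,0,0,0,0,0.017,0],
    [0,0,0,0,0,0.017,0],
    [0,0,0,0,0,0.017,0],
    [0,0,0,0,0,0.014,0],
    [0,0,0,0,0,0.008,0],
    [0,0,0,0,0,0.002,0]
  ]
}}

```text
clock: 15.1
tcp_pos: [0.615, 0.0032, 0.1405]
orientation: [3.142, -0.002, -3.14]
ft_force: [-0.9, -0.2, -0.6]
gripper_width: 0.269
```

Run:
```python
from fit import *
s=env.state(); c=s["tcp_pos"];print(c,s["orientation"],s["ft_force"])
im,D=env.grab_frame("side"); K,M=cam("side")
cv2.imwrite("pics/a6.png",cv2.resize(im[100:260,220:430],(787,600)))
```

```text
[0.61500726 0.00318838 0.14047132] [ 3.14158532e+00 -2.01074388e-03 -3.14019191e+00] [-0.88423536 -0.21386491 -0.62254993]
```

View pics/a6.png

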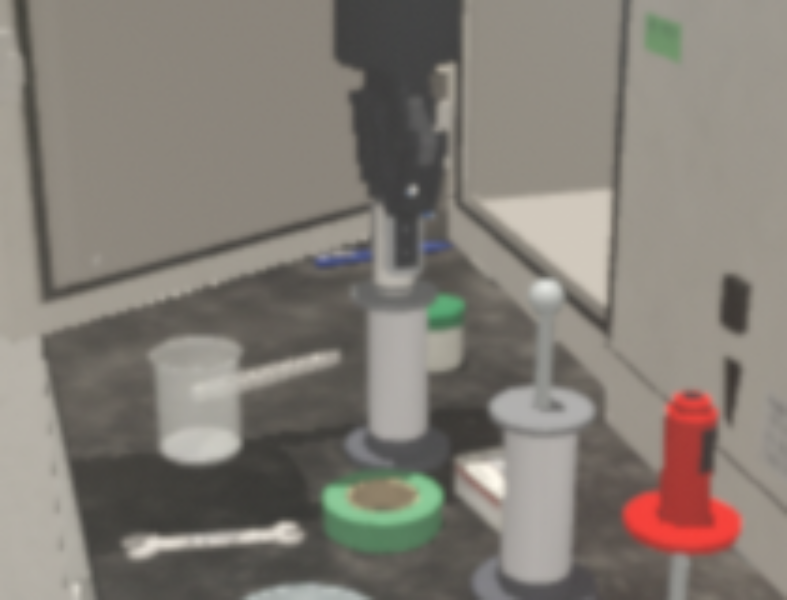

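The disc is on the rim, about 1 mm above its home height, with no contact force, and the tube is below it at crop (397,370). I'll open the fingers slowly and then retreat straight up.

Emit:
{"api": "play_rows", "payload": {
  "series": [
    [0,0,0,0,0,0.0007,0],
    [0,0,0,0,0,0,0.27],
    [0,0,0,0,0,0,0.3],
    [0,0,0,0,0,0,0.33],
    [0,0,0,0,0,0,0.4],
    [0,0,0,0,0,0,0.6],
    [0,0,0,0,0,0,0.8],
    [0,0,0,0,0,0,1],
    [0,0,0,0,0,0,1],
    [0,0,0,0,0,0,1]
  ]
}}

```text
clock: 16.15
tcp_pos: [0.6158, 0.0032, 0.1411]
orientation: [3.142, -0.0, -3.14]
ft_force: [0.6, -0.1, -0.2]
gripper_width: 1.002
```

Emit:
{"api": "play_rows", "payload": {
  "series": [
    [0,0,0,0,0,0,1],
    [0,0,0,0,0,-0.008,1],
    [0,0,0,0,0,-0.015,1],
    [0,0,0,0,0,-0.02,1],
    [0,0,0,0,0,-0.025,1],
    [0,0,0,0,0,-0.025,1],
    [0,0,0,0,0,-0.025,1],
    [0,0,0,0,0,-0.02,1],
    [0,0,0,0,0,-0.015,1],
    [0,0,0,0,0,0,1]
  ]
}}

```text
clock: 17.15
tcp_pos: [0.6169, 0.0032, 0.2973]
orientation: [-3.142, 0.005, -3.14]
ft_force: [-0.1, 0.1, -0.4]
gripper_width: 0.999
```

Run:
```python
from fit import *
s=env.state(); print(s["tcp_pos"],s["ft_force"],s["gripper_width"])
for n in ["side","top"]:
    K,M=cam(n); im,D=env.grab_frame(n); Q=cloud(K,M,D)
    near=np.hypot(Q[...,0]-.616,Q[...,1]-.002)<.03
    for nm,lo,hi,r in [("tube",.02,.095,.0185),("handlelow",.116,.14,.012),("handlehi",.14,.164,.012)]:
        p=Q[near&(Q[...,2]>lo)&(Q[...,2]<hi)]
        if len(p)>8: f=circ(p,r); print(n,nm,len(p),f.x.round(4),np.abs(f.fun).mean().round(4))
    p=Q[near]; p=p[p[:,2]<.19]
    if len(p): print("top z",p[:,2].max())
    p=Q[(np.hypot(Q[...,0]-.494,Q[...,1]-.043)<.05)&(Q[...,2]>.01)&(Q[...,2]<.075)]
    if len(p)>10: print("beaker",circ(p,.0275).x)
    if n=="side": cv2.imwrite("pics/a7.png",cv2.resize(im[100:260,220:430],(787,600)))
```

```text
[0.61694557 0.00318786 0.29733461] [-0.12896027  0.05126717 -0.39737267] 0.9988565111129828
side tube 452 [0.6166 0.0032] 0.0009
side handlelow 105 [ 0.6107 -0.0162] 0.003
side handlehi 110 [0.6171 0.0033] 0.0011
top z 0.17099666961005378
beaker [0.49542545 0.04396963]
top tube 82 [0.6167 0.0027] 0.0003
top handlelow 52 [0.6166 0.0033] 0.0003
top handlehi 70 [0.6168 0.0032] 0.0005
top z 0.1746945383823122
beaker [0.49510422 0.0432345 ]
```

View pics/a7.png

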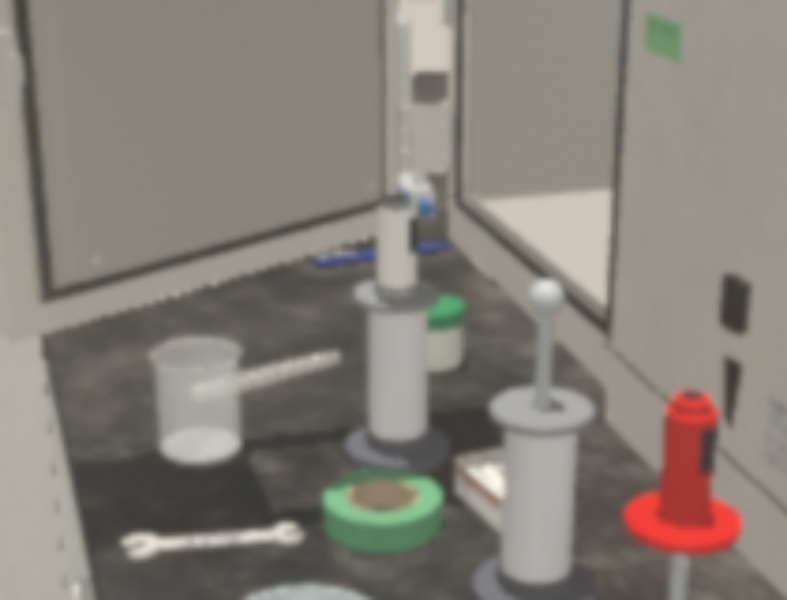

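The probe hangs upright with its disc on the rim at crop (397,293). The gripper is clear and the beaker is in its place.

```bash
python3 -c "
from rig import env
print(env.sign_off())"
```

```text
the job is handed in; nothing more can be done
None
```

The probe was dipped in the beaker and is back in its own stand, released, and I've handed the job in. No verdict was reported. The clock stood at about 17 s of the allowed 45 s.

- **Dip:** I gripped the white-handled probe and lowered it upright into the beaker. The tip reached about 35 mm below the rim and stayed there longer than 0.2 s. I worked the tip height out from the arm pose, and the disc height seen by the side camera agreed.
- **Probe at the end:** It is within about 0.5 mm of the tube's axis and upright. Its cap is at z ≈ 0.171 in the side view, which is the home height. The top camera read 0.175, a small disagreement that I put down to calibration.
- **Beaker at the end:** It stands upright, within about 1 mm of where it started.
- **Robot at the end:** The gripper is open, with its fingertips more than 0.1 m above the probe, and it touches nothing.
- **Failed check:** One side-camera fit of the lower handle was off by about 2 cm, most likely because it picked up disc points. The top camera's fit of the same section and both fits of the upper handle agreed within 0.5 mm.

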